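Uncap studded hubs, mount the sensor heads and close the terminal box

TASK

Take the orange transport caps off all the hubs and put them in the blue bin, and mount every sensor head on a studded hub of its own: set it over the pilot and turn it until its holes line up with the studs, so that the flange sits fully home on the hub's face. Only when all the heads are home, lay the yellow cover plate in the terminal box's recess and press it down until it is level and flush with the rim. Leave the bottle, the screwdriver and the grey tester where they are.

Things in the scene. Friction and masses are not known exactly. Their poses are not given: they have to be found in the camera images.
- head1_mid (a point): Sensor head, 62 mm tall, 0.26-0.46 kg: solid 40 mm cylinder, blue cap, on a round flange 84 mm wide, 10 mm thick at its foot, with three 11 mm through holes on a 62 mm bolt circle, 120 deg apart. A blind socket in the underside (25 mm wide, 30 deep) fits a hub's pilot. Point: on the axis, 31 mm above the underside; z up, x through one hole. Starts upright. May be absent; any fits any hub.
- head2_mid (a point): Sensor head, 62 mm tall, 0.26-0.46 kg: solid 40 mm cylinder, blue cap, on a round flange 84 mm wide, 10 mm thick at its foot, with three 11 mm through holes on a 62 mm bolt circle, 120 deg apart. A blind socket in the underside (25 mm wide, 30 deep) fits a hub's pilot. Point: on the axis, 31 mm above the underside; z up, x through one hole. Starts upright. May be absent; any fits any hub.
- head3_mid (a point): Sensor head, 62 mm tall, 0.26-0.46 kg: solid 40 mm cylinder, blue cap, on a round flange 84 mm wide, 10 mm thick at its foot, with three 11 mm through holes on a 62 mm bolt circle, 120 deg apart. A blind socket in the underside (25 mm wide, 30 deep) fits a hub's pilot. Point: on the axis, 31 mm above the underside; z up, x through one hole. Starts upright. May be absent; any fits any hub.
- hub1_seat (a point): Studded hub fixed to the bench: grey, 92 mm foot, flat 84 mm face 25 mm above the bench. On it a central pilot (22 mm wide, 26 tall, bevelled) and three brass studs (7 mm wide, 14 tall, pointed) on a 62 mm bolt circle, 120 deg apart. A head not lined up rests on the studs, 14 mm too high. Point: centre of the face; z up, x through one stud. Spare hubs stay empty.
- hub2_seat (a point): Studded hub fixed to the bench: grey, 92 mm foot, flat 84 mm face 25 mm above the bench. On it a central pilot (22 mm wide, 26 tall, bevelled) and three brass studs (7 mm wide, 14 tall, pointed) on a 62 mm bolt circle, 120 deg apart. A head not lined up rests on the studs, 14 mm too high. Point: centre of the face; z up, x through one stud. Spare hubs stay empty.
- hub3_seat (a point): Studded hub fixed to the bench: grey, 92 mm foot, flat 84 mm face 25 mm above the bench. On it a central pilot (22 mm wide, 26 tall, bevelled) and three brass studs (7 mm wide, 14 tall, pointed) on a 62 mm bolt circle, 120 deg apart. A head not lined up rests on the studs, 14 mm too high. Point: centre of the face; z up, x through one stud. Spare hubs stay empty.
- cover_mid (a point): Yellow cover plate 90 x 60 x 10 mm (long side along x) with a black finger bar on top, 50 mm long (along x), 14 mm wide, 25 mm tall, centred; 0.19-0.33 kg, 35 mm tall in all. Point: its centre, 17.5 mm above the underside and below the top of the bar; z up. Starts flat on the bench; fits either way round.
- tbox_rim (a point): White terminal box fixed to the bench, 126 x 96 x 45 mm tall (long side along x), with a recess 94 x 64 mm for the cover plate. Two red strips across the recess's ends (37 mm from its middle, 4 mm below the rim) hold the plate 6 mm proud; each gives at about 6 N pushed slowly, sinks 6 mm to a stop and stays; the slab is then flush. Point: centre of the recess at rim height; z up.
- flask_center (a point): Bystander: white bottle with a red cap, 60 mm in diameter, 150 mm tall; the point is its middle. Leave it alone.
- driver: Bystander: screwdriver with a red handle lying on the bench; origin on its underside. Leave it alone.
- tester: Bystander: grey handheld tester, 70 x 130 x 30 mm, lying on the bench; origin under its centre. Leave it alone.
- cap1_mid (a point): Orange transport cap over a hub's pilot: a cylinder 36 mm in diameter, 55 mm tall, 0.04 kg, hollow from below (26 mm wide, 28 mm deep), standing on the hub's face inside the ring of studs; a head cannot go on until it is lifted off. Point: its centre, 27.5 mm above the underside; z up the axis.
- cap2_mid (a point): Orange transport cap over a hub's pilot: a cylinder 36 mm in diameter, 55 mm tall, 0.04 kg, hollow from below (26 mm wide, 28 mm deep), standing on the hub's face inside the ring of studs; a head cannot go on until it is lifted off. Point: its centre, 27.5 mm above the underside; z up the axis.
- cap3_mid (a point): Orange transport cap over a hub's pilot: a cylinder 36 mm in diameter, 55 mm tall, 0.04 kg, hollow from below (26 mm wide, 28 mm deep), standing on the hub's face inside the ring of studs; a head cannot go on until it is lifted off. Point: its centre, 27.5 mm above the underside; z up the axis.
- capbin_in (a point): Open blue bin fixed to the bench, outside 110 (x) x 150 (y) x 55 mm tall, walls 4 mm. The caps go in it, any way up. Point: centre of its inner floor, 4 mm above the bench; z up.
Mind the look-alikes: they are no part of the job. What is shaped like the part that bears cap3_mid but black or red is not meant. Leave any green look-alike of the part that bears head2_mid alone.

How it is judged:
By the outcome, as a careful person would: the job done as asked, in the order asked, and still so for the second after the job is handed in, with the robot touching nothing.
Of head1, head2, head3 only 2 to 3 are there at a start; the rules pass over those that are not, and their reading is None.
At some moment in a run one of head1, head2, head3, cover may be knocked a few centimetres aside while the robot is not near it.
It also fails if it takes over 208 s, if anything falls off the work surface, if the arm or the gripper's body presses on something with over 40 N, if the wrist force passes 120 N, or if a joint passes its speed limit or range.

ROBOT

A 6-joint arm with a two-finger parallel gripper is mounted at the origin on the work surface. World frame = base frame: x ahead of the robot, y to its left, z up, the work surface at z = 0. Lengths are in m, angles in rad, forces in N, time in s.
With the tool pointing down it reaches from about 0.3 to 0.75 m from the base axis. Payload 8.5 kg.
Tool frame: the origin (TCP) lies at the very end of the fingers, on their centre line; the grasp point (between the pads) lies tcp_to_grasp behind it (tcp_to_grasp is the distance from the TCP to the grasp point, in m); y points along the fingers, z is the direction in which the jaws open and shut, and the axes are right-handed (so a half turn about y gives the same grasp; the last joint's range is limited). The gripper opens to 85 mm and grips with 20 to 120 N. Pads are 22 mm wide; open, the fingers measure 114 mm over their backs; the gripper's body (76 mm by 85 mm) begins 54 mm behind the grasp point. The pads swing forward as they close: fully open they stand 13 mm farther back than shut.
Start: joints at [1.051, 0.381, 1.297, -0, 1.464, -0.215], TCP at [0.165, 0.525, 0.231] pointing down, gripper open.
Joint ranges: [-3.11, 3.11], [-0.89, 2.33], [0.22, 2.48], [-1.42, 4.56], [0.17, 2.85], [-2.88, 2.88]. Speed limits (rad/s): [2.39, 2.39, 3.14, 3.14, 3.14, 3.14].

INTERFACE

Orientations are given as a rotation vector (axis times angle).
In Python, from plant import * gives the robot as it stands. The module is installed in compiled form; this text tells all that it offers.
- The arm moves only by the tool play_rows, never from a script. Its argument "targets" is a list of rows, each a list of 5 numbers: the shift along the tool's x, y, z in mm, then the turn about the tool's y in rad, then the closure in counts, from 0 (fully open) to 255 (shut). A call has 1 to 20 rows; each row shifts and turns the commanded pose from where the row before left it, along the tool's axes as they then stand; what a row does not reach is not made up. A row lasts 1/12 s, in which the tool goes at most 41.7 mm and 7.16 degrees, less where a joint would pass 70% of its speed; a pose out of reach is approached as far as the arm can. A call with a gripper value outside its range is refused whole. The fingers move at their own pace and stop on an object; "newtons" is the grip in N (left out, the last holds). Time passes only in rows, so rows that do not move let the fingers close. It gives the time, the measured TCP pose, the force and the opening at its end, in the units of the state.
- get_obs(): the state, without advancing time (a new reading comes with each control period).
- camera(name): name is "side" or "top" or "wrist"; returns a dict with "img" (400x640x3 uint8, red, green, blue), "fx", "fy", "cx", "cy" (pixels), "rvec" (rotation vector, rad) and "tvec" (3), from world to camera coordinates, as OpenCV has them. Camera axes: x right, y down, z forward; pixel columns grow to the right and rows downward; lengths in m; the calibration is good to about 2 mm. A picture is of the moment at which its call begins. There is no depth.
- finish_job(): hands the job in, once; it reports no verdict.
The state is a dict: "time_s": time; "qpos": joint angles; "dq": joint speeds; "joint_torque": joint torques, N m; "position": TCP position; "eef_rot": TCP orientation; "contact_force": force on the tool from outside, world axes, zero at the start; "ft_torque": the same for the moment, N m; "finger_gap": opening from 0.0 (shut) to 1.0 (fully open).
Only numpy, scipy, OpenCV 4.12 (cv2) and the standard library are available. Lean on these libraries where they do the work, as an engineer would, in place of code of your own. Each camera call takes 0.05 s, during which the arm holds its last target. There are 200 camera calls.

## Working session

There is one attempt and no reset: what is moved stays moved. The work goes in short steps, Python scripts to look and compute and a tool call to move; the robot and the scene stay as the last step left them, time stands still between calls to the robot, and variables do not carry over. Pictures are saved under pics/ and viewed, about 12 in all and at most 16, crops included, and the job is handed in when it is done.

Besides the shell and the picture viewer there is one more tool, called after "Emit:" in YAML: its name, and indented under it one key for each argument. play_rows: Moves the arm, as the interface text tells. Its arguments: {"type":"object","properties":{"targets":{"type":"array"},"newtons":{"type":"number"}},"required":["targets"]}

```bash
mkdir -p pics; cat > h.py <<'E'
from plant import *
import numpy as np, cv2
from scipy.spatial.transform import Rotation as R
def snap(n,f):
    c=camera(n); cv2.imwrite('pics/'+f+'.png',c['img'][:,:,::-1]); np.save('pics/'+f+'.npy',{k:c[k] for k in c},allow_pickle=True); return c
def load(f): return np.load('pics/'+f+'.npy',allow_pickle=True).item()
def ray(c,u,v):
    M=R.from_rotvec(np.ravel(c['rvec'])).as_matrix(); t=np.ravel(c['tvec'])
    return -M.T@t, M.T@np.array([(u-c['cx'])/c['fx'],(v-c['cy'])/c['fy'],1.])
def atz(c,u,v,z):
    o,d=ray(c,u,v); return o+d*(z-o[2])/d[2]
def tri(a,b):
    A=[];B=[]
    for c,u,v in (a,b):
        o,d=ray(c,u,v); d/=np.linalg.norm(d); P=np.eye(3)-np.outer(d,d); A.append(P);B.append(P@o)
    return np.linalg.lstsq(np.vstack(A),np.hstack(B),rcond=None)[0]
def proj(c,p): return cv2.projectPoints(np.array([p],float),np.array(c['rvec'],float),np.array(c['tvec'],float),np.array([[c['fx'],0,c['cx']],[0,c['fy'],c['cy']],[0,0,1]]),None)[0].ravel()
E
python3 - <<'E'
from h import *
a=snap('top','t0');b=snap('side','s0')
for c in(a,b): print(ray(c,320,200),c['fx'],c['cx'],c['cy'])
o=get_obs();print(o); print(R.from_rotvec(o['eef_rot']).as_matrix().round(3))
print([k for k in dir() if 'tcp' in k], globals().get('tcp_to_grasp'))
cv2.imwrite('pics/both.png',cv2.resize(np.vstack([a['img'],b['img']])[:,:,::-1],(480,600)))
E
```

```text
(array([4.20991672e-01, 4.54049370e-04, 1.40223596e+00]), array([ 0.08567263,  0.00865495, -0.99645936])) 423.36661190148385 324.21304585963946 193.34708512577535
(array([0.50539761, 0.95355026, 0.99069422]), array([ 0.0341084 , -0.70838343, -0.70511184])) 510.46593593458783 325.9793565233829 197.9598720500904
{'time_s': 0.1, 'qpos': array([ 1.05072721e+00,  3.81122549e-01,  1.29815364e+00,  4.91094588e-05,
        1.46359654e+00, -2.15306371e-01]), 'dq': array([ 0.00155956, -0.00074163, -0.00229613, -0.00021415, -0.00072009,
       -0.00102446]), 'joint_torque': array([ 3.74910873e-03, -4.49218154e+01, -2.31656724e+01, -1.61823909e-04,
        3.65797954e-03,  3.00079671e-05]), 'position': array([0.16490008, 0.52443011, 0.23078735]), 'eef_rot': array([-1.55870766,  0.23963393, -0.23883693]), 'contact_force': array([0.19688183, 0.58757253, 0.37747832]), 'ft_torque': array([ 0.04200756, -0.03604165,  0.01369505]), 'finger_gap': 0.9974291460450457}
[[ 0.954 -0.001  0.3  ]
 [-0.3   -0.001  0.954]
 [-0.    -1.    -0.001]]
['tcp_to_grasp'] 0.0187
```

View pics/t0.png

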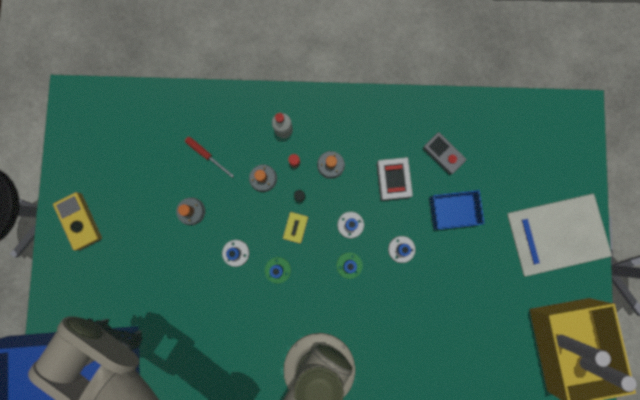

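View pics/s0.png

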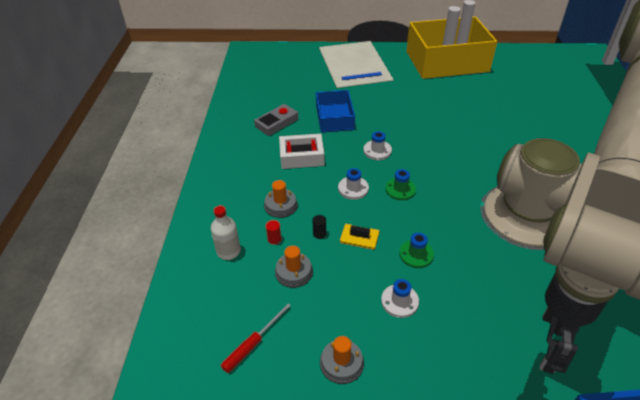

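Top: white heads (235,252), (351,225), (402,249). Green look-alikes (277,270), (349,265). Hubs with orange caps (189,211), (262,178), (331,164). Black (299,196) and red (294,160) cylinders are decoys. Cover (295,228), box (395,180), bin (457,211). I'll enlarge both views next.

```bash
python3 - <<'E'
from h import *
a=load('t0')['img'];b=load('s0')['img']
cv2.imwrite('pics/tc.png',cv2.resize(a[130:290,170:490,::-1],None,fx=2.5,fy=2.5,interpolation=2))
cv2.imwrite('pics/sc.png',cv2.resize(b[80:390,210:450,::-1],(480*600//620,600),interpolation=2))
E
```

```text
(no output)
```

View pics/tc.png

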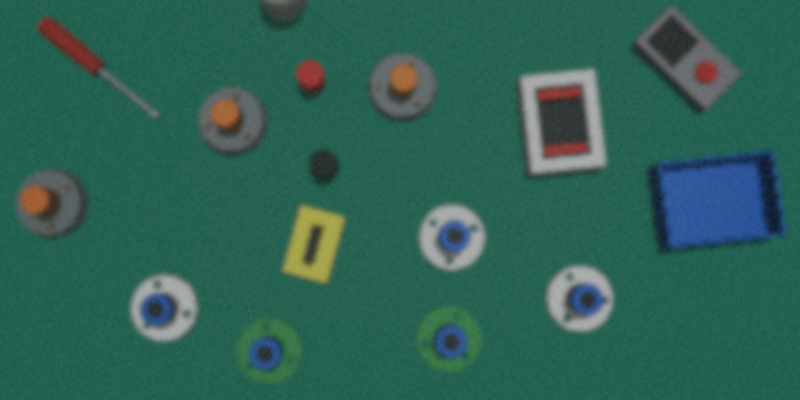

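View pics/sc.png

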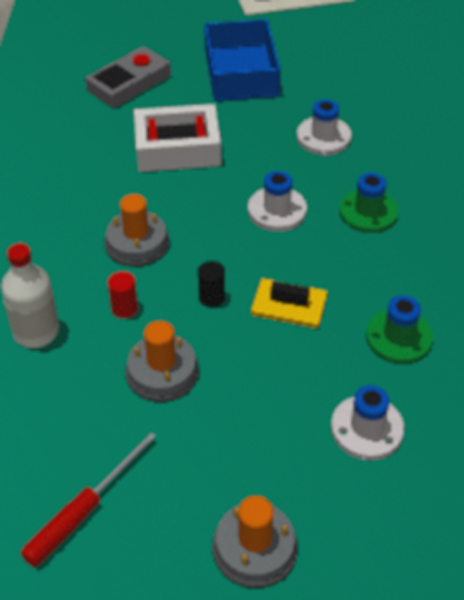

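Crops: the cap tops are at tc (35,200), (225,112), (403,80), and the head tops at (158,310), (454,236), (587,299). The holes are visible. The three orange ones, at sc (254,512), (159,332), (134,202), are the caps to take. The red (121,290) and black (211,285) cylinders stay.

```bash
python3 - <<'E'
from h import *
a=load('t0');b=load('s0')
T=lambda p:(a,170+p[0]/2.5-.3,130+p[1]/2.5-.3)
S=lambda p:(b,210+p[0]/1.935-.25,80+p[1]/1.935-.25)
for n,p,q in [('capA',(35,200),(255,511)),('capB',(225,112),(159,331)),('capC',(403,79),(134,202)),('hd1',(158,310),(372,397)),('hd2',(454,236),(278,181)),('hd3',(587,299),(326,108)),('bar',(314,243),(291,288))]:
    print(n,tri(T(p),S(q)).round(3))
for n,p,z in [('hubA',(50,204),.025),('hubB',(232,120),.025),('hubC',(403,86),.025),('h1',(164,308),.01),('h2',(452,237),.01),('h3',(580,298),.01),('box1',(520,75),.045),('box2',(596,68),.045),('box3',(606,167),.045),('box4',(530,175),.045),('bin1',(650,165),.055),('bin2',(772,152),.055),('bin3',(783,234),.055),('bin4',(661,250),.055),
 ('cv1',(300,206),.01),('cv2',(345,214),.01),('cv3',(328,283),.01),('cv4',(283,273),.01)]:
    print(n,atz(*T(p),z).round(3))
for n,c,hs in [('h1',(164,308),[(158,285),(187,313),(148,323)]),('h2',(452,237),[(432,222),(474,229),(449,260)]),('h3',(580,298),[(571,276),(602,300),(569,317)])]:
    c=atz(*T(c),.01)
    print(n,[np.degrees(np.arctan2(*(atz(*T(h),.01)-c)[1::-1])).round() for h in hs],[np.linalg.norm(atz(*T(h),.01)-c).round(3) for h in hs])
M=R.from_rotvec(get_obs()['eef_rot']).as_matrix(); print(M.round(2))
w=snap('wrist','w0'); o,d=ray(w,320,200); print(M.T@(o-get_obs()['position']), M.T@d, w['fx'], M.T@(R.from_rotvec(np.ravel(w['rvec'])).as_matrix().T))
E
```

```text
capA [0.493 0.438 0.077]
capB [0.61  0.204 0.079]
capC [ 0.659 -0.019  0.079]
hd1 [0.36  0.281 0.06 ]
hd2 [ 0.463 -0.089  0.058]
hd3 [ 0.387 -0.258  0.058]
bar [0.448 0.09  0.031]
hubA [0.492 0.435 0.025]
hubB [0.608 0.203 0.025]
hubC [ 0.659 -0.02   0.025]
h1 [0.361 0.284 0.01 ]
h2 [ 0.463 -0.09   0.01 ]
h3 [ 0.387 -0.258  0.01 ]
box1 [ 0.674 -0.172  0.045]
box2 [ 0.686 -0.271  0.045]
box3 [ 0.557 -0.284  0.045]
box4 [ 0.544 -0.186  0.045]
bin1 [ 0.56  -0.338  0.055]
bin2 [ 0.581 -0.495  0.055]
bin3 [ 0.476 -0.508  0.055]
bin4 [ 0.452 -0.352  0.055]
cv1 [0.498 0.111 0.01 ]
cv2 [0.489 0.052 0.01 ]
cv3 [0.399 0.071 0.01 ]
cv4 [0.41 0.13 0.01]
h1 [np.float64(17.0), np.float64(-101.0), np.float64(135.0)] [np.float64(0.031), np.float64(0.031), np.float64(0.028)]
h2 [np.float64(55.0), np.float64(-69.0), np.float64(174.0)] [np.float64(0.033), np.float64(0.031), np.float64(0.03)]
h3 [np.float64(23.0), np.float64(-94.0), np.float64(150.0)] [np.float64(0.031), np.float64(0.029), np.float64(0.029)]
[[ 0.95 -0.    0.3 ]
 [-0.3  -0.    0.95]
 [-0.   -1.   -0.  ]]
[-0.07128631 -0.14242144 -0.00090224] [0.2921373  0.95650819 0.01657744] 340.7447924952462 [[ 3.70720689e-04  9.60669711e-01  2.77693301e-01]
 [ 6.96156220e-04 -2.77693500e-01  9.60669472e-01]
 [ 9.99999689e-01 -1.62822130e-04 -7.71722921e-04]]
```

Emit:
play_rows:
  targets:
    - [0,0,0,-0.102,0]
    - [0,0,0,-0.102,0]
    - [0,0,0,-0.102,0]
    - [33,3,-10,0,0]
    - [33,3,-10,0,0]
    - [33,3,-10,0,0]
    - [33,3,-10,0,0]
    - [33,3,-10,0,0]
    - [33,3,-10,0,0]
    - [33,3,-9,0,0]
    - [33,3,-9,0,0]
    - [32,3,-9,0,0]
    - [0,0,0,0,0]
    - [0,0,0,0,0]
  newtons: 40

```text
time_s: 1.32
position: [0.4624, 0.4371, 0.2032]
eef_rot: [-1.572, 0.002, 0.0]
contact_force: [0.4, 0.1, 0.0]
finger_gap: 1.0
```

```bash
cat >> h.py <<'E'
def st():
    o=get_obs(); M=R.from_rotvec(o['eef_rot']).as_matrix(); p=o['position']
    print('t',round(o['time_s'],2),'p',(p*1000).round(1),'yaw',np.degrees(np.arctan2(M[1,0],M[0,0])).round(2),'gap',round(o['finger_gap'],3),'F',o['contact_force'].round(1),'T',o['ft_torque'].round(2),'q6',o['qpos'][5].round(2))
    return p,M
def to(x,y,z,yaw=None):
    "turn about tool y (rad) first, then shift in tool axes (mm)"
    p,M=st(); y0=np.arctan2(M[1,0],M[0,0]); y1=y0 if yaw is None else np.radians(yaw)
    M=R.from_euler('z',y1-y0).as_matrix()@M
    print('turn',round(float(-(y1-y0)),4),'shift',(M.T@(np.array([x,y,z])-p)*1000).round(1))
E
python3 - <<'E'
from h import *
c=snap('wrist','w1'); st()
E
```

```text
t 1.37 p [461.2 437.7 203.7] yaw 0.02 gap 1.002 F [-0.5 -0.3  0.1] T [0.01 0.06 0.01] q6 -1.0
```

View pics/w1.png

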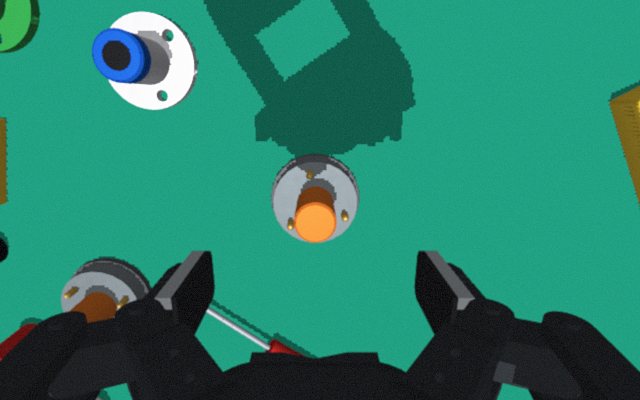

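Wrist view: cap A top (315,223) on hub, studs near (310,175), (291,226), (345,216). One head at (153,60), fingers at the bottom.

```bash
python3 - <<'E'
from h import *
c=load('w1')
p=atz(c,315,223,.08);print('cap',p.round(4));print('hub',atz(c,315.5,199,.025).round(4))
to(p[0],p[1],.047)
g=c['img'][145:250,265:365,::-1]; cv2.imwrite('pics/w1c.png',cv2.resize(g,None,fx=5,fy=5,interpolation=2))
E
```

```text
cap [0.4917 0.4369 0.08  ]
hub [0.4874 0.4375 0.025 ]
t 1.37 p [461.2 437.7 203.7] yaw 0.02 gap 1.002 F [-0.5 -0.3  0.1] T [0.01 0.06 0.01] q6 -1.0
turn -0.0 shift [ 30.7 156.7  -0.7]
```

View pics/w1c.png

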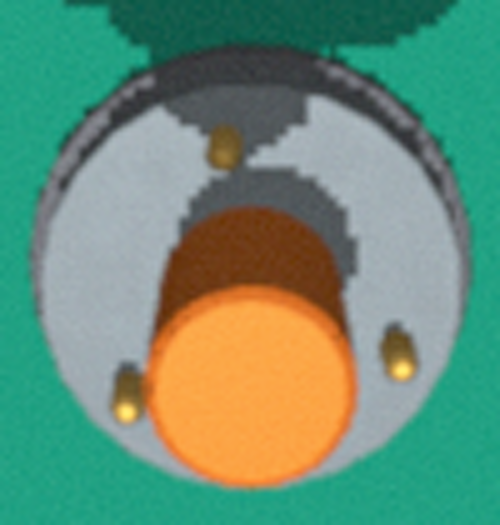

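Crop: stud tips at (224,160), (130,412), (403,370). Cap is cleanly in view. Grasping it now.

Emit:
play_rows:
  targets:
    - [30,20,-1,0,0]
    - [0,38,0,0,0]
    - [0,38,0,0,0]
    - [0,38,0,0,0]
    - [0,22,0,0,0]
    - [0,0,0,0,130]
    - [0,0,0,0,200]
    - [0,0,0,0,200]
    - [0,0,0,0,200]
    - [0,0,0,0,200]
    - [0,0,0,0,200]
    - [0,0,0,0,200]
  newtons: 25

```text
time_s: 2.37
position: [0.4918, 0.4379, 0.0509]
eef_rot: [-1.568, -0.004, -0.002]
contact_force: [-1.8, 1.0, 7.7]
finger_gap: 0.412
```

```bash
cat >> h.py <<'E'
from scipy.optimize import least_squares
def ring(c,px,z,pxlo=None,zlo=None,r=.031):
    "fit centre + angle of three points on a 31 mm circle from pixels"
    x0=np.mean([atz(c,*q,z) for q in px],0)[:2]
    g0=atz(c,*px[0],z)[:2]-x0; a0=np.arctan2(g0[1],g0[0])
    def pts(s,a,zz): return [s[0]+r*np.cos(a),s[1]+r*np.sin(a),zz]
    def res(s):
        e=[]
        for L,zz in ((px,z),(pxlo,zlo)):
            for q in (L or []):
                g=atz(c,*q,zz)[:2]; a=np.arctan2(g[1]-s[1],g[0]-s[0])
                k=np.round((a-s[2])/(2*np.pi/3)); e+=list(g-np.array(pts(s,s[2]+k*2*np.pi/3,zz))[:2])
        return e
    s=least_squares(res,[*x0,a0],x_scale=[.01,.01,.3],diff_step=1e-4).x
    ang=np.degrees(s[2])%120
    print('centre',s[:2].round(4),'angle mod120',round(ang,2),'resid mm',(np.array(res(s))*1000).round(1)); return s[:2],ang
E
python3 - <<'E'
from h import *
c=load('w1');f=lambda L:[(265+x/5-.4,145+y/5-.4) for x,y in L]
ring(c,f([(224,160),(130,412),(403,370)]),.039)
ring(c,f([(224,160),(130,412),(403,370)]),.039,f([(224,135),(127,372),(393,333)]),.025)
st()
E
```

```text
centre [0.4919 0.437 ] angle mod120 69.51 resid mm [ 0.3 -0.1 -0.3  0.3  0.  -0.2]
centre [0.4907 0.4366] angle mod120 69.14 resid mm [ 1.6  0.1  1.1  0.9  1.1  0.2 -0.1 -0.1 -2.  -0.6 -1.6 -0.6]
t 2.37 p [491.8 437.9  50.9] yaw 0.08 gap 0.412 F [-1.8  1.   7.7] T [0.09 0.25 0.01] q6 -1.02
```

Hub A: centre (.4919,.437), stud angle 69.5°, and the cap is gripped. Carrying it to the bin.

Emit:
play_rows:
  targets:
    - [0,-30,0,0,200]
    - [0,-40,0,0,200]
    - [0,-40,-20,0,200]
    - [2,-20,-30,0,200]
    - [2,0,-40,0,200]
    - [2,0,-40,0,200]
    - [2,0,-40,0,200]
    - [2,0,-40,0,200]
    - [2,0,-40,0,200]
    - [2,0,-40,0,200]
    - [2,0,-40,0,200]
    - [2,0,-40,0,200]
    - [2,0,-40,0,200]
    - [2,0,-40,0,200]
    - [2,0,-40,0,200]
    - [2,0,-40,0,200]
    - [2,0,-40,0,200]
    - [2,0,-40,0,200]
    - [2,0,-40,0,200]
    - [2,0,-40,0,200]

```text
time_s: 4.03
position: [0.5258, -0.2537, 0.1769]
eef_rot: [-1.572, -0.002, -0.001]
contact_force: [0.9, -0.3, -0.8]
finger_gap: 0.414
```

Emit:
play_rows:
  targets:
    - [2,0,-40,0,200]
    - [2,0,-40,0,200]
    - [2,10,-40,0,200]
    - [2,20,-40,0,200]
    - [0,40,-28,0,200]
    - [0,30,0,0,200]
    - [0,0,0,0,200]

```text
time_s: 4.62
position: [0.5317, -0.432, 0.0769]
eef_rot: [-1.563, 0.006, 0.004]
contact_force: [-0.7, 0.2, -2.6]
finger_gap: 0.416
```

```bash
python3 - <<'E'
from h import *
to(.53,-.455,.075)
E
```

```text
t 4.62 p [ 531.7 -432.    76.9] yaw -0.05 gap 0.416 F [-0.7  0.2 -2.6] T [ 0.05  0.07 -0.05] q6 -2.42
turn -0.0 shift [ -1.6   1.8 -23. ]
```

Emit:
play_rows:
  targets:
    - [0,5,-23,0,200]
    - [0,0,0,0,100]
    - [0,0,0,0,100]
    - [0,0,0,0,100]
    - [0,-30,0,0,60]
    - [0,-40,0,0,0]
    - [0,-40,20,0,0]
    - [3,-20,39,0,0]
    - [3,0,40,0,0]
    - [3,0,40,0,0]
    - [3,0,40,0,0]
    - [3,0,40,0,0]
    - [3,0,40,0,0]
    - [3,0,40,0,0]
    - [3,0,40,0,0]
    - [3,0,40,0,0]
    - [3,0,40,0,0]
    - [3,0,40,0,0]
    - [3,0,40,0,0]
    - [3,0,40,0,0]

```text
time_s: 6.28
position: [0.5714, 0.083, 0.2058]
eef_rot: [-1.571, -0.003, 0.0]
contact_force: [1.0, -0.3, 0.8]
finger_gap: 1.001
```

Emit:
play_rows:
  targets:
    - [3,0,40,0,0]
    - [3,0,40,0,0]
    - [3,0,40,0,0]
    - [0,0,0,0,0]
    - [0,0,0,0,0]

```text
time_s: 6.7
position: [0.58, 0.2026, 0.2052]
eef_rot: [-1.571, -0.006, 0.003]
contact_force: [-0.4, -0.8, 0.3]
finger_gap: 1.002
```

```bash
python3 - <<'E'
from h import *
st(); c=snap('wrist','w2'); print(proj(c,[.61,.204,.08]))
u,v=proj(c,[.61,.204,.03]).astype(int); g=c['img'][max(v-60,0):v+60,u-60:u+60,::-1]; print(u-60,max(v-60,0)); cv2.imwrite('pics/w2c.png',cv2.resize(g,None,fx=5,fy=5,interpolation=2))
E
```

```text
t 6.7 p [580.  202.6 205.2] yaw 0.33 gap 1.002 F [-0.4 -0.8  0.3] T [-0.   -0.03  0.06] q6 -1.43
[316.45313708 222.37296162]
256 144
```

View pics/w2c.png

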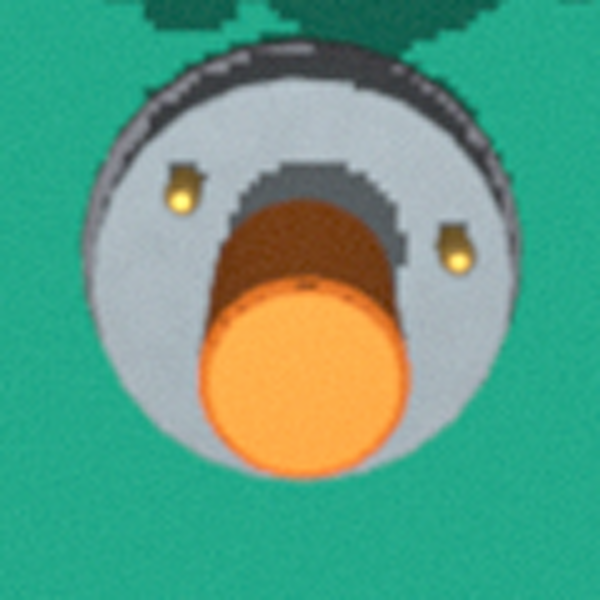

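Crop: cap B top (305,378), stud tips at (180,202) and (458,263); the third is hidden behind the cap.

```bash
cat >> h.py <<'E'
def studs(c,xy,n=3):
    "tips of brass studs: saturated yellow, hue 18-30, near hub at xy"
    hsv=cv2.cvtColor(c['img'],cv2.COLOR_RGB2HSV).astype(int)
    m=((hsv[...,0]>=17)&(hsv[...,0]<=30)&(hsv[...,1]>110)&(hsv[...,2]>90)).astype(np.uint8)
    k,l,s,ce=cv2.connectedComponentsWithStats(m,connectivity=8); out=[]
    for i in range(1,k):
        if 5<=s[i,4]<150:
            g=atz(c,*ce[i],.034)[:2]; r=np.hypot(*(g-xy))
            if .02<r<.045:
                print('stud',ce[i].round(1),s[i,4],(r*1000).round(1)); out.append(tuple(ce[i]))
    return out
E
python3 - <<'E'
from h import *
a=load('w1');print(studs(a,[.492,.437]));ring(a,studs(a,[.492,.437]),.034)
c=load('w2');f=lambda L:[(256+x/5-.4,144+y/5-.4) for x,y in L]
s,_=ring(c,f([(180,202),(458,263)]),.039)
L=studs(c,[.61,.204]); ring(c,L,.034)
p=atz(c,*f([(305,378)])[0],.08);print('cap',p); to(p[0],p[1],.05,0)
E
```

```text
stud [309.5 174.3] 41 31.9
stud [344.4 215.9] 44 30.1
stud [290.2 224.3] 43 30.5
[(np.float64(309.5365853658537), np.float64(174.29268292682926)), (np.float64(344.3863636363636), np.float64(215.9318181818182)), (np.float64(290.2093023255814), np.float64(224.25581395348837))]
stud [309.5 174.3] 41 31.9
stud [344.4 215.9] 44 30.1
stud [290.2 224.3] 43 30.5
centre [0.491  0.4367] angle mod120 69.11 resid mm [ 0.2  0.1 -0.1 -0.2 -0.1  0.1]
centre [0.6084 0.2037] angle mod120 107.5 resid mm [ 0.  0. -0. -0.]
stud [292.3 181.7] 44 32.7
stud [346.5 193.6] 40 31.4
centre [0.6074 0.2037] angle mod120 107.48 resid mm [ 0.1  0.3 -0.1 -0.3]
cap [0.6071743 0.2041021 0.08     ]
t 6.75 p [580.4 201.  205.1] yaw 0.2 gap 0.999 F [ 0.6 -0.7 -0.2] T [-0.03 -0.02  0.03] q6 -1.43
turn 0.0034 shift [ 26.6 155.1   3.1]
```

Emit:
play_rows:
  targets:
    - [27,20,3,0,0]
    - [0,38,0,0,0]
    - [0,38,0,0,0]
    - [0,38,0,0,0]
    - [0,22,0,0,0]
    - [0,0,0,0,130]
    - [0,0,0,0,200]
    - [0,0,0,0,200]
    - [0,0,0,0,200]
    - [0,0,0,0,200]
    - [0,0,0,0,200]
    - [0,0,0,0,200]
    - [0,-30,0,0,200]
    - [0,-40,0,0,200]
    - [-2,-40,-20,0,200]
    - [-5,-20,-30,0,200]
    - [-6,0,-40,0,200]
    - [-6,0,-40,0,200]
    - [-6,0,-40,0,200]
    - [-6,0,-40,0,200]

```text
time_s: 8.42
position: [0.577, -0.0073, 0.1768]
eef_rot: [-1.571, -0.003, -0.0]
contact_force: [1.5, -0.3, -0.4]
finger_gap: 0.413
```

Emit:
play_rows:
  targets:
    - [-6,0,-40,0,200]
    - [-6,0,-40,0,200]
    - [-6,0,-40,0,200]
    - [-6,0,-40,0,200]
    - [-6,0,-40,0,200]
    - [-6,0,-40,0,200]
    - [-6,0,-40,0,200]
    - [-6,0,-40,0,200]
    - [-6,20,-40,0,200]
    - [0,40,-15,0,200]
    - [0,40,0,0,200]
    - [0,0,0,0,200]
    - [0,0,0,0,200]

```text
time_s: 9.5
position: [0.5237, -0.3779, 0.0769]
eef_rot: [-1.57, 0.001, 0.002]
contact_force: [0.3, -0.9, -0.9]
finger_gap: 0.413
```

```bash
python3 - <<'E'
from h import *
to(.51,-.41,.075,0)
E
```

```text
t 9.5 p [ 523.7 -377.9   76.9] yaw 0.03 gap 0.413 F [ 0.3 -0.9 -0.9] T [-0.44  0.01  0.06] q6 -2.38
turn 0.0005 shift [-13.7   1.9 -32.1]
```

Emit:
play_rows:
  targets:
    - [-20,5,-12,0,200]
    - [0,0,0,0,100]
    - [0,0,0,0,100]
    - [0,0,0,0,100]
    - [0,-30,0,0,60]
    - [0,-40,0,0,0]
    - [12,-35,30,0,0]
    - [12,-28,30,0,0]
    - [12,0,37,0,0]
    - [12,0,37,0,0]
    - [12,0,37,0,0]
    - [12,0,37,0,0]
    - [12,0,37,0,0]
    - [12,0,37,0,0]
    - [12,0,37,0,0]
    - [12,0,37,0,0]
    - [5,0,14,0,0]
    - [0,0,0,0,0]
    - [0,0,0,0,0]

```text
time_s: 11.08
position: [0.6273, -0.0228, 0.2013]
eef_rot: [-1.571, -0.003, 0.002]
contact_force: [-0.2, -0.0, -1.5]
finger_gap: 0.999
```

```bash
cat >> h.py <<'E'
def captop(c):
    hsv=cv2.cvtColor(c['img'],cv2.COLOR_RGB2HSV).astype(int)
    m=((hsv[...,0]>=10)&(hsv[...,0]<=18)&(hsv[...,1]>120)&(hsv[...,2]>220)).astype(np.uint8)
    k,l,s,ce=cv2.connectedComponentsWithStats(m); 
    for i in range(1,k):
        if s[i,4]>500: print('captop px',ce[i].round(1),s[i,4],atz(c,*ce[i],.08).round(4))
E
python3 - <<'E'
from h import *
captop(load('w2'))
c=snap('wrist','w3'); captop(c); ring(c,studs(c,[.659,-.02]),.0365)
to(.659,-.02,.05,0)
E
```

```text
captop px [316.2 219.7] 1245 [0.6076 0.2038 0.08  ]
captop px [ 61.4 273.2] 1072 [ 0.6588 -0.0192  0.08  ]
captop px [317.7 226.4] 1234 [ 0.6592 -0.0206  0.08  ]
stud [297.3 184.1] 42 31.0
stud [349.3 204. ] 45 30.3
centre [ 0.6583 -0.0205] angle mod120 98.49 resid mm [ 0.2  0.5 -0.2 -0.5]
t 11.13 p [627.1 -23.9 201.2] yaw 0.09 gap 0.999 F [ 0.5 -1.4  0.5] T [-0.03  0.03 -0.  ] q6 -1.8
turn 0.0016 shift [ 31.8 151.2   4. ]
```

Emit:
play_rows:
  targets:
    - [32,20,3,0,0]
    - [0,38,0,0,0]
    - [0,38,0,0,0]
    - [0,38,0,0,0]
    - [0,17,0,0,0]
    - [0,0,0,0,130]
    - [0,0,0,0,200]
    - [0,0,0,0,200]
    - [0,0,0,0,200]
    - [0,0,0,0,200]
    - [0,0,0,0,200]
    - [0,0,0,0,200]
    - [0,-30,0,0,200]
    - [0,-40,0,0,200]
    - [0,-40,-10,0,200]
    - [-12,-20,-37,0,200]
    - [-12,0,-37,0,200]
    - [-12,0,-37,0,200]
    - [-12,0,-37,0,200]
    - [-12,0,-37,0,200]

```text
time_s: 12.8
position: [0.5992, -0.2155, 0.1801]
eef_rot: [-1.572, -0.002, 0.0]
contact_force: [0.2, -0.5, 0.2]
finger_gap: 0.415
```

Emit:
play_rows:
  targets:
    - [-12,0,-37,0,200]
    - [-12,0,-37,0,200]
    - [-12,0,-37,0,200]
    - [-12,0,-37,0,200]
    - [-12,20,-37,0,200]
    - [-5,40,0,0,200]
    - [0,40,0,0,200]
    - [0,0,0,0,200]
    - [0,0,0,0,200]

```text
time_s: 13.55
position: [0.5355, -0.3969, 0.0796]
eef_rot: [-1.569, 0.0, 0.002]
contact_force: [0.7, -0.2, 1.3]
finger_gap: 0.411
```

```bash
python3 - <<'E'
from h import *
to(.535,-.405,.075,0)
c=snap('top','t1')
for n,z in(('t0',0),('t1',0)): pass
g=c['img'][130:290,170:490,::-1]; cv2.imwrite('pics/t1c.png',cv2.resize(g,None,fx=2.5,fy=2.5,interpolation=2))
d=cv2.absdiff(load('t0')['img'],c['img']).max(2)[130:290,170:490]; ys,xs=np.where(cv2.medianBlur(d,5)>60); print(len(xs))
for n,x in dict(h1=[.361,.284],h2=[.463,-.09],h3=[.387,-.258],cov=[.448,.09]).items():
    u,v=proj(c,[*x,.02]).astype(int); print(n,cv2.absdiff(load('t0')['img'],c['img'])[v-12:v+12,u-12:u+12].mean().round(1))
E
```

```text
t 13.55 p [ 535.5 -396.9   79.6] yaw 0.07 gap 0.411 F [ 0.7 -0.2  1.3] T [-0.03 -0.01 -0.01] q6 -2.39
turn 0.0013 shift [-0.5  4.6 -8.1]
7771
h1 2.3
h2 38.0
h3 43.3
cov 2.4
```

Emit:
play_rows:
  targets:
    - [0,5,-8,0,200]
    - [0,0,0,0,100]
    - [0,0,0,0,100]
    - [0,0,0,0,100]
    - [0,-30,0,0,60]
    - [0,-40,0,0,0]
    - [-25,-25,21,0,0]
    - [-25,-25,21,0,0]
    - [-25,-10,21,0,0]
    - [-25,0,21,0,0]
    - [-26,0,21,0,0]
    - [-26,0,21,0,0]
    - [-26,0,21,0,0]
    - [0,0,0,0,0]
    - [0,0,0,0,0]

```text
time_s: 14.85
position: [0.3571, -0.2578, 0.2058]
eef_rot: [-1.572, -0.002, -0.0]
contact_force: [1.1, -0.7, 1.2]
finger_gap: 0.999
```

```bash
python3 - <<'E'
from h import *
c=snap('wrist','w4'); st()
u,v=proj(c,[.387,-.258,.03]).astype(int);print(u,v)
x0,y0=max(u-75,0),max(v-60,0); print(x0,y0)
t=snap('top','t2')['img'][130:290,170:490,::-1]
g=c['img'][y0:y0+120,x0:x0+150,::-1]
cv2.imwrite('pics/w4c.png',np.vstack([cv2.resize(g,None,fx=4,fy=4,interpolation=2)[:,:600],cv2.resize(t,(600,120*2+40),interpolation=3)])[:760][:,:])
cv2.imwrite('pics/w4c.png',cv2.resize(cv2.imread('pics/w4c.png'),None,fx=.78,fy=.78,interpolation=3))
cv2.imwrite('pics/w4cc.png',cv2.resize(g,None,fx=5,fy=5,interpolation=2))
E
```

```text
t 14.9 p [ 357.9 -258.7  205.7] yaw 0.06 gap 0.999 F [ 0.5 -0.9 -0.3] T [-0.02 -0.02  0.01] q6 -2.47
314 203
239 143
```

View pics/w4c.png

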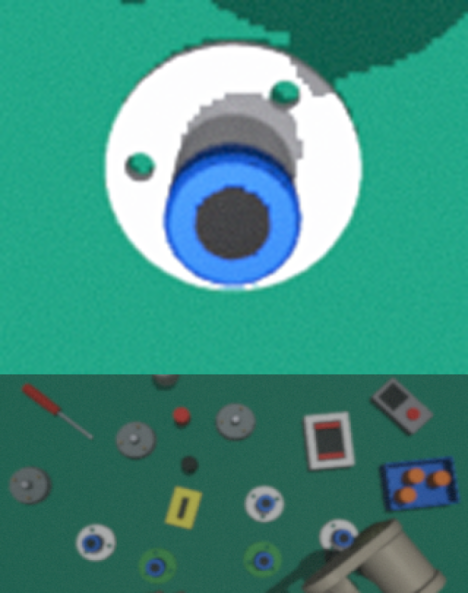

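The view shows all three caps lying in the bin and all hubs bare. Head 3 holes at crop (285,93), (140,166), and its blue top at (233,216).

```bash
cat >> h.py <<'E'
def holes(c,xy):
    "through-holes show bench green within 31 mm ring"
    hsv=cv2.cvtColor(c['img'],cv2.COLOR_RGB2HSV).astype(int)
    m=((hsv[...,1]>60)&(hsv[...,0]>60)&(hsv[...,0]<100)).astype(np.uint8)
    # dark wall of the hole counts as well
    m|=((hsv[...,2]<130)&(hsv[...,0]<100)).astype(np.uint8)
    k,l,s,ce=cv2.connectedComponentsWithStats(m,connectivity=4); out=[]
    for i in range(1,k):
        b=s[i]; u=b[0]+b[2]/2-.5; v=b[1]+b[3]/2-.5
        if 30<=b[4]<250 and b[2]<20 and b[3]<20:
            r=np.hypot(*(atz(c,u,v,.01)[:2]-xy))
            if .022<r<.04: print('hole',u,v,b[2:5],(r*1000).round(1)); out.append((u,v))
    return out
def bluetop(c,z=.062):
    hsv=cv2.cvtColor(c['img'],cv2.COLOR_RGB2HSV).astype(int)
    m=((hsv[...,0]>=100)&(hsv[...,0]<=120)&(hsv[...,1]>140)&(hsv[...,2]>200)).astype(np.uint8)
    k,l,s,ce=cv2.connectedComponentsWithStats(m)
    for i in range(1,k):
        if s[i,4]>300:
            b=s[i]; u,v=b[0]+b[2]/2-.5,b[1]+b[3]/2-.5; print('blue',u,v,b[2:],atz(c,u,v,z).round(4))
E
python3 - <<'E'
from h import *
c=load('w4'); f=lambda L:[(239+x/3.12-.4,143+y/3.12-.4) for x,y in L]
L=f([(285,93),(140,166)]);print(L); ring(c,L,.01); bluetop(c)
xy=atz(c,*f([(233,216)])[0],.062)[:2]; print(xy)
L=holes(c,xy); 
if len(L)>1: ring(c,L,.01)
to(xy[0],xy[1],.028,0)
E
```

```text
[(329.94615384615383, 172.40769230769232), (283.4717948717949, 195.8051282051282)]
centre [ 0.3859 -0.2595] angle mod120 27.45 resid mm [-0.  0.  0. -0.]
blue 514.0 150.5 [  47   46 1069] [ 0.3293 -0.0905  0.062 ]
blue 313.0 213.5 [ 43  40 896] [ 0.3857 -0.2597  0.062 ]
blue 491.5 286.0 [ 38  31 451] [ 0.4581 -0.0907  0.062 ]
blue 104.5 298.5 [ 98  28 669] [ 0.4724 -0.4601  0.062 ]
blue 211.0 337.5 [ 31  64 417] [ 0.5166 -0.3614  0.062 ]
[ 0.38411602 -0.25947365]
hole 330.0 173.0 [ 9  9 63] 29.0
hole 284.0 195.5 [ 9  8 56] 30.5
centre [ 0.3862 -0.2594] angle mod120 26.78 resid mm [ 0.2 -0.3 -0.2  0.3]
t 14.95 p [ 358.2 -259.1  205.4] yaw 0.07 gap 1.003 F [-0.3 -0.  -0.1] T [0.04 0.   0.03] q6 -2.47
turn 0.0012 shift [ 2.570e+01  1.775e+02 -1.000e-01]
```

Emit:
play_rows:
  targets:
    - [28,25,0,0,0]
    - [0,38,0,0,0]
    - [0,38,0,0,0]
    - [0,38,0,0,0]
    - [0,30,0,0,0]
    - [0,8,0,0,0]
    - [0,0,0,0,120]
    - [0,0,0,0,210]
    - [0,0,0,0,210]
    - [0,0,0,0,210]
    - [0,0,0,0,210]
    - [0,0,0,0,210]
    - [0,0,0,0,210]
    - [0,0,0,0,210]
    - [0,-10,0,0,210]
    - [0,-30,0,0,210]
    - [0,-40,0,0,210]
    - [0,-40,0,0,210]
    - [0,-10,0,0,210]
    - [0,0,0,0,210]
  newtons: 60

```text
time_s: 16.62
position: [0.3866, -0.2594, 0.1616]
eef_rot: [-1.577, -0.005, -0.003]
contact_force: [0.0, 0.0, -3.2]
finger_gap: 0.452
```

Emit:
play_rows:
  targets:
    - [27,0,24,0,210]
    - [27,0,24,0,210]
    - [27,0,24,0,210]
    - [27,0,24,0,210]
    - [27,0,24,0,210]
    - [27,0,24,0,210]
    - [27,0,24,0,210]
    - [27,0,24,0,210]
    - [27,0,24,0,210]
    - [27,0,24,0,210]
    - [0,0,0,0.106,210]
    - [0,0,0,0.106,210]
    - [0,0,0,0.106,210]
    - [0,0,0,0.106,210]
    - [0,0,0,0.106,210]
    - [0,0,0,0.106,210]
    - [0,0,0,0.106,210]
    - [0,0,0,0.106,210]
    - [0,0,0,0,210]
    - [0,0,0,0,210]

```text
time_s: 18.28
position: [0.6548, -0.018, 0.1566]
eef_rot: [-1.469, 0.661, -0.657]
contact_force: [-0.6, -0.2, -3.2]
finger_gap: 0.451
```

```bash
python3 - <<'E'
from h import *
to(.6588,-.0205,.070,98.5-120-27.1)
E
```

```text
t 18.28 p [654.8 -18.  156.6] yaw -48.34 gap 0.451 F [-0.6 -0.2 -3.2] T [ 0.03 -0.   -0.01] q6 -0.93
turn 0.0046 shift [ 4.6 86.6  1.4]
```

Emit:
play_rows:
  targets:
    - [4.5,20,1.5,0.005,210]
    - [0,30,0,0,210]
    - [0,16,0,0,210]
    - [0,0,0,0,210]
    - [0,0,0,0,210]

```text
time_s: 18.7
position: [0.6591, -0.0204, 0.0911]
eef_rot: [-1.467, 0.665, -0.662]
contact_force: [0.0, -0.2, -2.2]
finger_gap: 0.453
```

```bash
python3 - <<'E'
from h import *
to(.6588,-.0205,.070,98.5-120-27.1)
E
```

```text
t 18.7 p [659.1 -20.4  91.1] yaw -48.69 gap 0.453 F [ 0.  -0.2 -2.2] T [-0.02 -0.05  0.04] q6 -0.93
turn -0.0015 shift [-0.1 21.1 -0.3]
```

Emit:
play_rows:
  targets:
    - [0,5,0,0,210]
    - [0,5,0,0,210]
    - [0,4,0,0,210]
    - [0,4,0,0,210]
    - [0,3,0,0,210]
    - [0,3,0,0,210]
    - [0,3,0,0,210]
    - [0,0,0,0,210]
    - [0,0,0,0,210]

```text
time_s: 19.45
position: [0.6594, -0.0204, 0.0645]
eef_rot: [-1.466, 0.665, -0.665]
contact_force: [1.2, 1.0, -4.7]
finger_gap: 0.449
```

```bash
python3 - <<'E'
from h import *
to(.6588,-.0205,.055,98.5-120-27.1)
E
```

```text
t 19.45 p [659.4 -20.4  64.5] yaw -48.8 gap 0.449 F [ 1.2  1.  -4.7] T [ 0.21 -0.18  0.03] q6 -0.93
turn -0.0035 shift [-0.3  9.5 -0.6]
```

Emit:
play_rows:
  targets:
    - [0,3,0,0,210]
    - [0,3,0,0,210]
    - [0,2,0,0,210]
    - [0,2,0,0,210]
    - [0,2,0,0,210]
    - [0,0,0,0,210]
    - [0,0,0,0,210]

```text
time_s: 20.03
position: [0.6596, -0.0203, 0.0546]
eef_rot: [-1.466, 0.664, -0.666]
contact_force: [-3.4, 2.0, 11.1]
finger_gap: 0.454
```

```bash
python3 - <<'E'
from h import *
to(.6588,-.0205,.055,98.5-120-27.1)
E
```

```text
t 20.03 p [659.6 -20.3  54.6] yaw -48.78 gap 0.454 F [-3.4  2.  11.1] T [ 0.16  0.85 -0.11] q6 -0.93
turn -0.0032 shift [-0.3 -0.4 -0.7]
```

Force rises at z=54.6 mm, the fully-home height. Releasing and going to head 2.

Emit:
play_rows:
  targets:
    - [0,1,0,0,210]
    - [0,0,0,0,210]
    - [0,0,0,0,60]
    - [0,0,0,0,0]
    - [0,0,0,0,0]
    - [0,0,0,0,0]
    - [0,-30,0,0,0]
    - [0,-40,0,0,0]
    - [0,-40,0,0,0]
    - [0,-40,0,-0.106,0]
    - [0,0,0,-0.106,0]
    - [0,0,0,-0.106,0]
    - [0,0,0,-0.106,0]
    - [0,0,0,-0.106,0]
    - [0,0,0,-0.106,0]
    - [0,0,0,-0.106,0]
    - [0,0,0,-0.108,0]

```text
time_s: 21.45
position: [0.6594, -0.0206, 0.2014]
eef_rot: [-1.571, -0.002, 0.003]
contact_force: [1.0, -0.4, 0.5]
finger_gap: 1.0
```

Emit:
play_rows:
  targets:
    - [-38,0,-11.5,0,0]
    - [-38,0,-11.5,0,0]
    - [-38,0,-11.5,0,0]
    - [-38,0,-11.5,0,0]
    - [-38,0,-11.5,0,0]
    - [-36,0,-11.5,0,0]
    - [0,0,0,0,0]
    - [0,0,0,0,0]

```text
time_s: 22.12
position: [0.4324, -0.0895, 0.2022]
eef_rot: [-1.571, 0.003, -0.004]
contact_force: [0.2, 1.1, 0.8]
finger_gap: 0.998
```

```bash
python3 - <<'E'
from h import *
c=snap('wrist','w5'); s=snap('side','s1'); st(); bluetop(c)
L=holes(c,np.array([.461,-.09])); 
if len(L)>1: ring(c,L,.01)
u,v=proj(c,[.463,-.09,.03]).astype(int);x0,y0=u-60,v-55;print(x0,y0)
g=cv2.resize(c['img'][y0:y0+120,x0:x0+120],(480,480),interpolation=2)
p,q=proj(s,[.659,-.02,.05]).astype(int); k=cv2.resize(s['img'][q-40:q+40,p-30:p+23],(318,480),interpolation=2)
cv2.imwrite('pics/w5c.png',np.hstack([g,k])[:,:,::-1])
E
```

```text
t 22.22 p [434.1 -89.3 202. ] yaw -0.12 gap 1.001 F [-0.4  0.  -0.9] T [ 0.01 -0.02 -0.03] q6 -2.04
blue 617.0 24.5 [  45   50 1014] [0.3098 0.1385 0.062 ]
blue 313.5 215.0 [ 44  41 901] [ 0.461 -0.091  0.062]
blue 23.5 257.0 [ 48 101 370] [ 0.5005 -0.3558  0.062 ]
hole 316.5 169.0 [10  9 70] 30.4
hole 287.0 210.0 [ 9  7 52] 31.4
hole 339.5 215.0 [ 6  9 38] 31.8
centre [ 0.4613 -0.0903] angle mod120 54.87 resid mm [ 0.2 -0.5 -0.6 -0.2  0.3  0.7]
254 150
```

View pics/w5c.png

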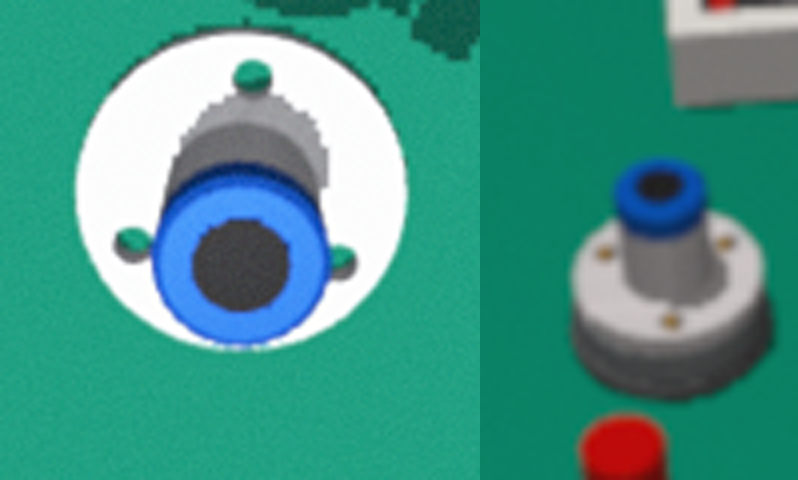

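Left: head 2 with holes at (252,77), (133,244) and one partly hidden at (343,262). Right: head 3 sits flush on hub C with studs showing in all three holes.

```bash
python3 - <<'E'
from h import *
c=load('w5'); s,a=ring(c,[(316.6,168.9),(286.9,210.5)],.01)
to(s[0],s[1],.03,0); print('turn for hub B yaw',107.5-a)
E
```

```text
centre [ 0.4614 -0.0907] angle mod120 54.81 resid mm [ 0.1 -0.  -0.1  0. ]
t 22.22 p [434.1 -89.3 202. ] yaw -0.12 gap 1.001 F [-0.4  0.  -0.9] T [ 0.01 -0.02 -0.03] q6 -2.04
turn -0.002 shift [ 27.2 172.   -1.3]
turn for hub B yaw 52.687352584418676
```

Emit:
play_rows:
  targets:
    - [27,25,-1,0,0]
    - [0,38,0,0,0]
    - [0,38,0,0,0]
    - [0,38,0,0,0]
    - [0,26,0,0,0]
    - [0,7,0,0,0]
    - [0,0,0,0,120]
    - [0,0,0,0,210]
    - [0,0,0,0,210]
    - [0,0,0,0,210]
    - [0,0,0,0,210]
    - [0,0,0,0,210]
    - [0,0,0,0,210]
    - [0,0,0,0,210]
    - [0,-10,0,0,210]
    - [0,-30,0,0,210]
    - [0,-40,0,0,210]
    - [0,-40,0,0,210]
    - [0,-10,0,0,210]
    - [0,0,0,0,210]
  newtons: 60

```text
time_s: 23.88
position: [0.4615, -0.0906, 0.1636]
eef_rot: [-1.574, -0.005, -0.007]
contact_force: [0.0, 0.0, -3.9]
finger_gap: 0.451
```

Emit:
play_rows:
  targets:
    - [16.4,0,32.7,0,210]
    - [16.4,0,32.7,0,210]
    - [16.4,0,32.7,0,210]
    - [16.4,0,32.7,0,210]
    - [16.4,0,32.7,0,210]
    - [16.4,0,32.7,0,210]
    - [16.4,0,32.7,0,210]
    - [16.4,0,32.7,0,210]
    - [16.4,0,32.7,0,210]
    - [0,0,0,-0.115,210]
    - [0,0,0,-0.115,210]
    - [0,0,0,-0.115,210]
    - [0,0,0,-0.115,210]
    - [0,0,0,-0.115,210]
    - [0,0,0,-0.115,210]
    - [0,0,0,-0.115,210]
    - [0,0,0,-0.115,210]
    - [0,0,0,0,210]
    - [0,0,0,0,210]

```text
time_s: 25.47
position: [0.6079, 0.2038, 0.1585]
eef_rot: [-1.45, -0.712, 0.715]
contact_force: [0.1, 0.4, -2.7]
finger_gap: 0.45
```

```bash
python3 - <<'E'
from h import *
to(.6079,.2037,.09,52.7)
E
```

```text
t 25.47 p [607.9 203.8 158.5] yaw 52.41 gap 0.45 F [ 0.1  0.4 -2.7] T [ 0.06  0.03 -0.02] q6 -2.35
turn -0.005 shift [-0.  68.5 -0.1]
```

Emit:
play_rows:
  targets:
    - [0,30,0,-0.005,210]
    - [0,30,0,0,210]
    - [0,8,0,0,210]
    - [0,5,0,0,210]
    - [0,5,0,0,210]
    - [0,4,0,0,210]
    - [0,4,0,0,210]
    - [0,3,0,0,210]
    - [0,3,0,0,210]
    - [0,2,0,0,210]
    - [0,0,0,0,210]
    - [0,0,0,0,210]

```text
time_s: 26.47
position: [0.6085, 0.2039, 0.0658]
eef_rot: [-1.448, -0.72, 0.72]
contact_force: [-0.5, 0.5, -2.7]
finger_gap: 0.45
```

```bash
python3 - <<'E'
from h import *
to(.6079,.2037,.055,52.7)
E
```

```text
t 26.47 p [608.5 203.9  65.8] yaw 52.89 gap 0.45 F [-0.5  0.5 -2.7] T [-0.03  0.02 -0.01] q6 -2.35
turn 0.0033 shift [-0.5 10.8  0.4]
```

Emit:
play_rows:
  targets:
    - [0,3,0,0,210]
    - [0,3,0,0,210]
    - [0,2,0,0,210]
    - [0,1,0,0,210]
    - [0,0,0,0,210]
    - [0,0,0,0,210]

```text
time_s: 26.97
position: [0.6085, 0.2039, 0.0567]
eef_rot: [-1.448, -0.72, 0.72]
contact_force: [-0.4, 0.6, -2.3]
finger_gap: 0.453
```

```bash
python3 - <<'E'
from h import *
to(.6079,.2037,.055,52.7)
E
```

```text
t 26.97 p [608.5 203.9  56.7] yaw 52.89 gap 0.453 F [-0.4  0.6 -2.3] T [-0.04  0.04  0.03] q6 -2.35
turn 0.0034 shift [-0.5  1.7  0.4]
```

Emit:
play_rows:
  targets:
    - [0,1,0,0,210]
    - [0,1,0,0,210]
    - [0,1,0,0,210]
    - [0,0,0,0,210]
    - [0,0,0,0,210]

```text
time_s: 27.38
position: [0.6085, 0.2039, 0.0565]
eef_rot: [-1.449, -0.722, 0.719]
contact_force: [-8.2, -2.9, 17.9]
finger_gap: 0.449
```

Emit:
play_rows:
  targets:
    - [0,0,0,0,60]
    - [0,0,0,0,0]
    - [0,0,0,0,0]
    - [0,0,0,0,0]
    - [0,-30,0,0,0]
    - [0,-40,0,0,0]
    - [0,-40,0,0,0]
    - [0,-40,0,0.115,0]
    - [0,0,0,0.115,0]
    - [0,0,0,0.115,0]
    - [0,0,0,0.115,0]
    - [0,0,0,0.115,0]
    - [0,0,0,0.115,0]
    - [0,0,0,0.115,0]
    - [0,0,0,0.118,0]

```text
time_s: 28.63
position: [0.6085, 0.2039, 0.2034]
eef_rot: [-1.571, 0.005, -0.004]
contact_force: [0.2, 0.1, -0.2]
finger_gap: 0.999
```

Emit:
play_rows:
  targets:
    - [-34.7,0,10,0,0]
    - [-34.7,0,10,0,0]
    - [-34.7,0,10,0,0]
    - [-34.7,0,10,0,0]
    - [-34.7,0,10,0,0]
    - [-34.7,0,10,0,0]
    - [-34.7,0,10,0,0]
    - [-34.7,0,10,0,0]
    - [0,0,0,0,0]
    - [0,0,0,0,0]

```text
time_s: 29.47
position: [0.3297, 0.2843, 0.2041]
eef_rot: [-1.57, -0.002, 0.001]
contact_force: [0.3, 0.8, 1.4]
finger_gap: 1.005
```

```bash
python3 - <<'E'
from h import *
c=snap('wrist','w6'); s=snap('side','s2'); st(); bluetop(c)
L=holes(c,np.array([.361,.284])); 
if len(L)>1: ring(c,L,.01)
u,v=proj(c,[.361,.284,.03]).astype(int);x0,y0=u-60,v-55;print(x0,y0)
g=cv2.resize(c['img'][y0:y0+120,x0:x0+120],(480,480),interpolation=2)
p,q=proj(s,[.608,.204,.05]).astype(int); k=cv2.resize(s['img'][q-40:q+40,p-30:p+23],(318,480),interpolation=2)
cv2.imwrite('pics/w6c.png',np.hstack([g,k])[:,:,::-1])
E
```

```text
t 29.57 p [331.6 283.9 203.9] yaw 0.01 gap 1.0 F [-0.2  0.7  0.3] T [ 0.   -0.   -0.02] q6 -1.14
blue 147.5 157.5 [ 44  44 957] [0.3081 0.1431 0.062 ]
blue 313.0 215.5 [ 43  40 879] [0.3595 0.2827 0.062 ]
hole 333.5 177.0 [10  9 65] 31.0
hole 284.0 191.5 [ 9  8 57] 32.5
centre [0.3592 0.2825] angle mod120 16.92 resid mm [ 0.1 -0.4 -0.1  0.4]
254 150
```

View pics/w6c.png

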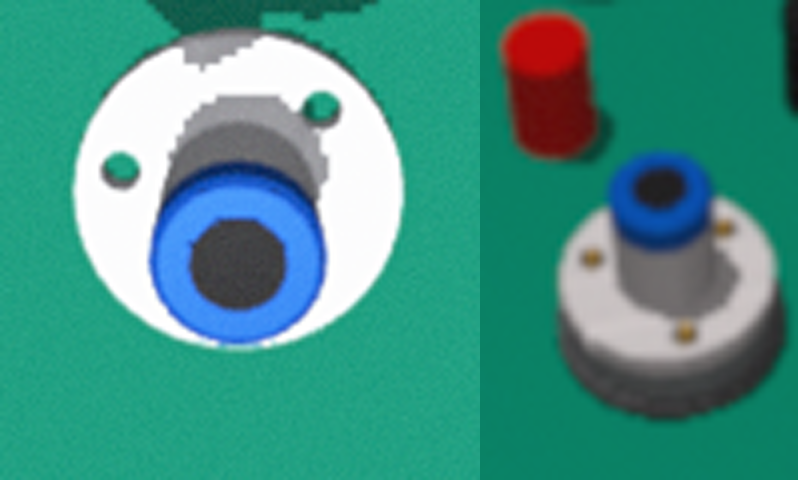

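Left: head 1 holes at (321,109), (121,170). Right: head 2 flush on hub B with studs showing in its holes.

Emit:
play_rows:
  targets:
    - [28,25,-1.3,0,0]
    - [0,38,0,0,0]
    - [0,38,0,0,0]
    - [0,38,0,0,0]
    - [0,28,0,0,0]
    - [0,7,0,0,0]
    - [0,0,0,0,120]
    - [0,0,0,0,210]
    - [0,0,0,0,210]
    - [0,0,0,0,210]
    - [0,0,0,0,210]
    - [0,0,0,0,210]
    - [0,0,0,0,210]
    - [0,0,0,0,210]
    - [0,-10,0,0,210]
    - [0,-30,0,0,210]
    - [0,-40,0,0,210]
    - [0,-40,0,0,210]
    - [0,-10,0,0,210]
    - [0,0,0,0,210]
  newtons: 60

```text
time_s: 31.23
position: [0.3599, 0.2831, 0.1634]
eef_rot: [-1.568, -0.006, -0.005]
contact_force: [0.6, 0.1, -3.3]
finger_gap: 0.45
```

Emit:
play_rows:
  targets:
    - [22,0,25.7,0,210]
    - [22,0,25.7,0,210]
    - [22,0,25.7,0,210]
    - [22,0,25.7,0,210]
    - [22,0,25.7,0,210]
    - [22,0,25.7,0,210]
    - [0,0,0,-0.115,210]
    - [0,0,0,-0.115,210]
    - [0,0,0,-0.115,210]
    - [0,0,0,-0.115,210]
    - [0,0,0,-0.115,210]
    - [0,0,0,-0.115,210]
    - [0,0,0,-0.115,210]
    - [0,0,0,-0.111,210]
    - [0,0,0,0,210]
    - [0,0,0,0,210]

```text
time_s: 32.57
position: [0.4903, 0.4365, 0.1583]
eef_rot: [-1.451, -0.71, 0.714]
contact_force: [-0.2, 0.9, -2.8]
finger_gap: 0.451
```

```bash
python3 - <<'E'
from h import *
to(.4917,.437,.09,52.5)
E
```

```text
t 32.57 p [490.3 436.5 158.3] yaw 52.31 gap 0.451 F [-0.2  0.9 -2.8] T [-0.02  0.03 -0.03] q6 -1.94
turn -0.0034 shift [ 1.4 68.3 -0.9]
```

Emit:
play_rows:
  targets:
    - [1.3,30,-0.8,-0.003,210]
    - [0,30,0,0,210]
    - [0,8,0,0,210]
    - [0,5,0,0,210]
    - [0,5,0,0,210]
    - [0,4,0,0,210]
    - [0,4,0,0,210]
    - [0,3,0,0,210]
    - [0,3,0,0,210]
    - [0,2,0,0,210]
    - [0,0,0,0,210]
    - [0,0,0,0,210]

```text
time_s: 33.57
position: [0.4923, 0.4373, 0.0658]
eef_rot: [-1.449, -0.717, 0.717]
contact_force: [0.1, -0.2, -4.0]
finger_gap: 0.452
```

```bash
python3 - <<'E'
from h import *
to(.4917,.437,.055,52.5)
E
```

```text
t 33.57 p [492.3 437.3  65.8] yaw 52.66 gap 0.452 F [ 0.1 -0.2 -4. ] T [-0.03  0.    0.01] q6 -1.94
turn 0.0029 shift [-0.6 10.8  0.2]
```

Emit:
play_rows:
  targets:
    - [0,3,0,0,210]
    - [0,3,0,0,210]
    - [0,2,0,0,210]
    - [0,1,0,0,210]
    - [0,1,0,0,210]
    - [0,1,0,0,210]
    - [0,0,0,0,210]
    - [0,0,0,0,210]

```text
time_s: 34.23
position: [0.4921, 0.4371, 0.0567]
eef_rot: [-1.449, -0.718, 0.717]
contact_force: [-5.8, -5.4, 8.8]
finger_gap: 0.45
```

Emit:
play_rows:
  targets:
    - [0,0,0,0,60]
    - [0,0,0,0,0]
    - [0,0,0,0,0]
    - [0,0,0,0,0]
    - [0,-30,0,0,0]
    - [0,-40,0,0,0]
    - [0,-40,0,0,0]
    - [0,-40,0,0.115,0]
    - [0,0,0,0.115,0]
    - [0,0,0,0.115,0]
    - [0,0,0,0.115,0]
    - [0,0,0,0.115,0]
    - [0,0,0,0.115,0]
    - [0,0,0,0.115,0]
    - [0,0,0,0.114,0]

```text
time_s: 35.48
position: [0.4923, 0.4374, 0.2046]
eef_rot: [-1.571, 0.004, -0.004]
contact_force: [0.0, -0.6, 0.4]
finger_gap: 0.999
```

Emit:
play_rows:
  targets:
    - [-8,0,-38.5,0,0]
    - [-8,0,-38.5,0,0]
    - [-8,0,-38.5,0,0]
    - [-8,0,-38.5,0,0]
    - [-8,0,-38.5,0,0]
    - [-8,0,-38.5,0,0]
    - [-8,0,-38.5,0,0]
    - [-8,0,-38.5,0,0]
    - [-8,0,-38.5,0,0]
    - [0,0,0,0,0]
    - [0,0,0,0,0]

```text
time_s: 36.4
position: [0.4204, 0.0893, 0.205]
eef_rot: [-1.571, 0.002, -0.004]
contact_force: [-0.1, 0.7, -0.2]
finger_gap: 1.003
```

```bash
python3 - <<'E'
from h import *
c=snap('wrist','w7'); s=snap('side','s3'); st()
u,v=proj(c,[.448,.09,.02]).astype(int);x0,y0=u-60,v-60;print(u,v,x0,y0)
hsv=cv2.cvtColor(c['img'],cv2.COLOR_RGB2HSV).astype(int)
m=((hsv[...,0]>20)&(hsv[...,0]<35)&(hsv[...,1]>120)&(hsv[...,2]>180)).astype(np.uint8)
n=max(cv2.findContours(m,0,2)[0],key=cv2.contourArea); print('yellow',cv2.contourArea(n),cv2.minAreaRect(n))
B=np.array([atz(c,*q,.01)[:2] for q in cv2.boxPoints(cv2.minAreaRect(n))]); print(B.round(4),B.mean(0))
g=cv2.resize(c['img'][y0:y0+120,x0:x0+120],(480,480),interpolation=2)
p,q=proj(s,[.492,.437,.05]).astype(int); k=cv2.resize(s['img'][q-40:q+40,p-30:p+23],(318,480),interpolation=2)
cv2.imwrite('pics/w7c.png',np.hstack([g,k])[:,:,::-1])
E
```

```text
t 36.5 p [420.6  91.2 204.9] yaw 0.01 gap 0.999 F [-0.   0.6 -0.4] T [ 0.02  0.05 -0.04] q6 -1.63
315 199 255 139
yellow 4717.0 ((316.7458801269531, 194.70492553710938), (59.951045989990234, 84.17195129394531), 13.240520477294922)
[[0.4839 0.0499]
 [0.3969 0.0719]
 [0.4109 0.1301]
 [0.4999 0.112 ]] [0.44792058 0.09096635]
```

View pics/w7c.png

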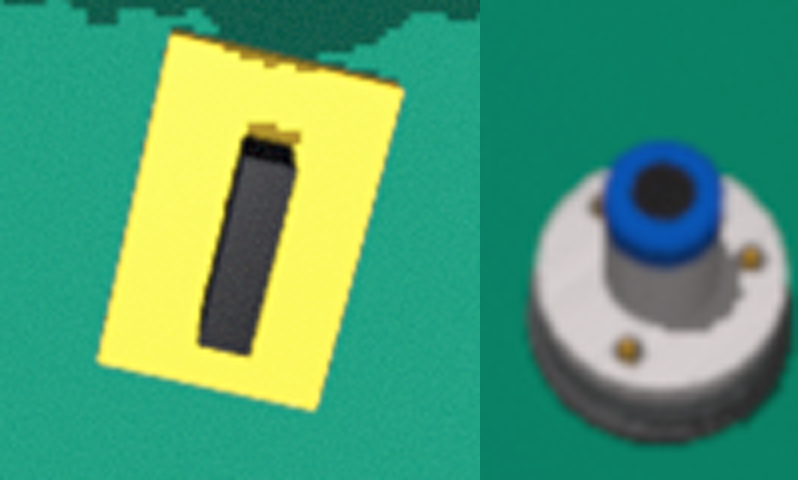

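Left: cover corners (173,36), (403,88), (317,411), (98,363), bar top running from about (270,165) to (225,349). Right: head 1 flush on hub A, so all heads are home. I'll measure the box before picking the cover.

Emit:
play_rows:
  targets:
    - [17,0,-35.5,0,0]
    - [17,0,-35.5,0,0]
    - [17,0,-35.5,0,0]
    - [17,0,-35.5,0,0]
    - [17,0,-35.5,0,0]
    - [17,0,-35.5,0,0]
    - [17,0,-35.5,0,0]
    - [17,0,-35.5,0,0]
    - [17,0,-35.5,0,0]
    - [0,0,0,0,0]
    - [0,0,0,0,0]

```text
time_s: 37.42
position: [0.5745, -0.2286, 0.2034]
eef_rot: [-1.57, 0.0, 0.001]
contact_force: [-0.0, 0.4, -0.1]
finger_gap: 1.001
```

```bash
python3 - <<'E'
from h import *
c=snap('wrist','w8'); st()
u,v=proj(c,[.615,-.228,.045]).astype(int);x0,y0=u-75,v-75;print(u,v,x0,y0)
cv2.imwrite('pics/w8c.png',cv2.resize(c['img'][y0:y0+150,x0:x0+150],(600,600),interpolation=2)[:,:,::-1])
E
```

```text
t 37.47 p [ 574.  -227.4  203.9] yaw 0.09 gap 0.999 F [-0.2  0.8 -1.2] T [ 0.01  0.02 -0.04] q6 -2.14
315 220 240 145
```

View pics/w8c.png

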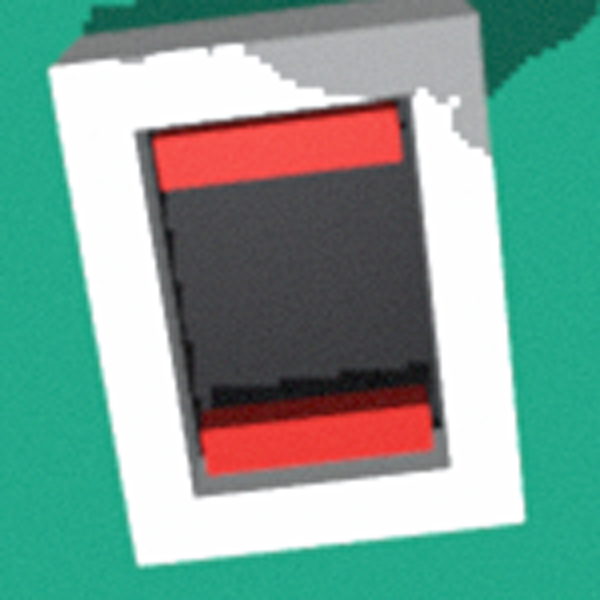

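Box crop: recess corners (138,131), (410,97), (450,465), (195,496). Outer corners (50,66), (478,13), (524,521), (138,567).

```bash
cat >> h.py <<'E'
def rect(c,px,z,L,W):
    "fit rectangle; px order: near-left,near-right,far-right,far-left = (-x,-y),(-x,+y),(+x,+y),(+x,-y)"
    g=np.array([atz(c,*q,z)[:2] for q in px]); m=np.array([[-L,-W],[-L,W],[L,W],[L,-W]])/2
    def res(s): return (g-(m@np.array([[np.cos(s[2]),np.sin(s[2])],[-np.sin(s[2]),np.cos(s[2])]])+s[:2])).ravel()
    s=least_squares(res,[*g.mean(0),0]).x
    print('rect',s[:2].round(4),'yaw',np.degrees(s[2]).round(2),'res mm',(res(s)*1000).round(1)); return s
E
python3 - <<'E'
from h import *
c=load('w8'); f=lambda L,x0,y0:[(x0+x/4-.4,y0+y/4-.4) for x,y in L]
rect(c,f([(138,131),(410,97),(450,465),(195,496)],240,145),.045,.094,.064)
rect(c,f([(50,66),(478,13),(524,521),(138,567)],240,145),.045,.126,.096)
c=load('w7')
rect(c,f([(173,36),(403,88),(317,411),(98,363)],255,139),.01,.09,.06)
rect(c,f([(245,158),(296,170),(250,354),(199,344)],255,139),.035,.05,.014)
E
```

```text
rect [ 0.615  -0.2291] yaw 7.23 res mm [ 0.8  1.3  1.  -0.8 -1.1 -0.8 -0.8  0.4]
rect [ 0.6152 -0.2292] yaw 7.22 res mm [-0.5  0.1 -0.3  0.   0.   0.1  0.7 -0.2]
rect [0.4479 0.0907] yaw -13.44 res mm [ 0.5  0.5 -0.2 -0.5 -0.1 -0.  -0.2 -0. ]
rect [0.4476 0.0906] yaw -13.44 res mm [ 1.2  0.6  0.9 -1.  -1.3 -0.3 -0.7  0.8]
```

Emit:
play_rows:
  targets:
    - [-17,0,35.5,0,0]
    - [-17,0,35.5,0,0]
    - [-17,0,35.5,0,0]
    - [-17,0,35.5,0,0]
    - [-17,0,35.5,0,0]
    - [-17,0,35.5,0,0]
    - [-17,0,35.5,0,0]
    - [-17,0,35.5,0,0]
    - [-17,0,35.5,0,0]
    - [0,0,0,0.117,0]
    - [0,0,0,0.117,0]
    - [0,0,0,0,0]
    - [0,0,0,0,0]

```text
time_s: 38.55
position: [0.4195, 0.0919, 0.205]
eef_rot: [-1.563, 0.179, -0.179]
contact_force: [-0.1, 0.2, 0.2]
finger_gap: 0.999
```

```bash
python3 - <<'E'
from h import *
for c in (load('w7'),snap('wrist','w9')):
    hsv=cv2.cvtColor(c['img'],cv2.COLOR_RGB2HSV).astype(int)
    m=((hsv[...,0]>20)&(hsv[...,0]<35)&(hsv[...,1]>120)&(hsv[...,2]>180)).astype(np.uint8)
    n=max(cv2.findContours(m,0,2)[0],key=cv2.contourArea)
    h=np.array([atz(c,*q[0],.01)[:2] for q in n],np.float32); print(cv2.minAreaRect(h*1000))
to(.4478,.0906,.014,-13.44)
E
```

```text
((447.5998229980469, 90.41144561767578), (60.109127044677734, 89.92453002929688), 76.41214752197266)
((447.41192626953125, 90.48572540283203), (59.917694091796875, 89.54545593261719), 76.41669464111328)
t 38.6 p [419.8  91.5 204.9] yaw -13.11 gap 0.996 F [0.8 0.3 0.8] T [ 0.03 -0.04  0.03] q6 -1.4
turn 0.0057 shift [ 27.4 190.9   5.6]
```

Emit:
play_rows:
  targets:
    - [27.3,25,5.5,0.006,0]
    - [0,38,0,0,0]
    - [0,38,0,0,0]
    - [0,38,0,0,0]
    - [0,30,0,0,0]
    - [0,15,0,0,0]
    - [0,4,0,0,0]
    - [0,0,0,0,0]
    - [0,0,0,0,0]

```text
time_s: 39.35
position: [0.4487, 0.0898, 0.0175]
eef_rot: [-1.563, 0.186, -0.188]
contact_force: [-0.5, -0.7, 0.5]
finger_gap: 1.001
```

```bash
python3 - <<'E'
from h import *
to(.4478,.0906,.015,-13.44)
E
```

```text
t 39.35 p [448.7  89.8  17.5] yaw -13.68 gap 1.001 F [-0.5 -0.7  0.5] T [-0.03  0.    0.01] q6 -1.39
turn -0.0041 shift [-1.1  2.5  0.6]
```

Emit:
play_rows:
  targets:
    - [-1,2,0.5,-0.004,0]
    - [0,0,0,0,150]
    - [0,0,0,0,255]
    - [0,0,0,0,255]
    - [0,0,0,0,255]
    - [0,0,0,0,255]
    - [0,0,0,0,255]
    - [0,0,0,0,255]
    - [0,0,0,0,255]
    - [0,0,0,0,255]
    - [0,0,0,0,255]
  newtons: 60

```text
time_s: 40.27
position: [0.4475, 0.0905, 0.0151]
eef_rot: [-1.563, 0.185, -0.186]
contact_force: [-1.0, 0.3, 5.5]
finger_gap: 0.152
```

```bash
python3 - <<'E'
from h import *
to(.4478,.0906,.015,-13.44)
E
```

```text
t 40.27 p [447.5  90.5  15.1] yaw -13.51 gap 0.152 F [-1.   0.3  5.5] T [ 0.03  0.15 -0.02] q6 -1.4
turn -0.0012 shift [0.3 0.1 0.1]
```

Emit:
play_rows:
  targets:
    - [0,-10,0,0,255]
    - [0,-30,0,0,255]
    - [0,-40,0,0,255]
    - [0,-30,0,0,255]
    - [0,-10,0,0,255]
    - [0,0,0,-0.09,255]
    - [0,0,0,-0.09,255]
    - [0,0,0,-0.09,255]
    - [0,0,0,-0.09,255]
    - [0,0,0,0,255]
    - [0,0,0,0,255]

```text
time_s: 41.18
position: [0.447, 0.0905, 0.1345]
eef_rot: [-1.569, -0.095, 0.096]
contact_force: [-0.2, 0.8, -2.2]
finger_gap: 0.149
```

```bash
python3 - <<'E'
from h import *
to(.6152,-.2292,.135,7.22)
E
```

```text
t 41.18 p [447.   90.5 134.5] yaw 6.96 gap 0.149 F [-0.2  0.8 -2.2] T [-0.06 -0.04  0.01] q6 -1.75
turn -0.0045 shift [ 126.6   -0.7 -338.3]
```

Emit:
play_rows:
  targets:
    - [0,0,0,-0.0045,255]
    - [12.7,0,-33.8,0,255]
    - [12.7,0,-33.8,0,255]
    - [12.7,0,-33.8,0,255]
    - [12.7,0,-33.8,0,255]
    - [12.7,0,-33.8,0,255]
    - [12.7,0,-33.8,0,255]
    - [12.7,0,-33.8,0,255]
    - [12.7,0,-33.8,0,255]
    - [12.7,0,-33.8,0,255]
    - [12.7,0,-33.8,0,255]
    - [0,0,0,0,255]
    - [0,0,0,0,255]
    - [0,20,0,0,255]
    - [0,30,0,0,255]
    - [0,15,0,0,255]
    - [0,0,0,0,255]
    - [0,0,0,0,255]

```text
time_s: 42.68
position: [0.6163, -0.2274, 0.0697]
eef_rot: [-1.567, -0.1, 0.102]
contact_force: [-0.3, 0.7, -1.4]
finger_gap: 0.147
```

```bash
python3 - <<'E'
from h import *
to(.6152,-.2292,.060,7.22)
E
```

```text
t 42.68 p [ 616.3 -227.4   69.7] yaw 7.38 gap 0.147 F [-0.3  0.7 -1.4] T [-0.01 -0.02  0.03] q6 -2.23
turn 0.0028 shift [-1.3  9.7 -1.7]
```

Emit:
play_rows:
  targets:
    - [-1.3,0,-1.7,0.002,255]
    - [0,3,0,0,255]
    - [0,3,0,0,255]
    - [0,2,0,0,255]
    - [0,0,0,0,255]
    - [0,0,0,0,255]

```text
time_s: 43.18
position: [0.6155, -0.2302, 0.0617]
eef_rot: [-1.568, -0.099, 0.099]
contact_force: [-0.0, 0.9, -1.5]
finger_gap: 0.147
```

```bash
python3 - <<'E'
from h import *
to(.6152,-.2292,.060,7.22)
E
```

```text
t 43.18 p [ 615.5 -230.2   61.7] yaw 7.25 gap 0.147 F [-0.   0.9 -1.5] T [ 0.04 -0.01 -0.01] q6 -2.24
turn 0.0006 shift [-0.2  1.7  1. ]
```

Emit:
play_rows:
  targets:
    - [0,1,0,0,255]
    - [0,1,0,0,255]
    - [0,1,0,0,255]
    - [0,1,0,0,255]
    - [0,0,0,0,255]
    - [0,0,0,0,255]

```text
time_s: 43.68
position: [0.6155, -0.2302, 0.0577]
eef_rot: [-1.568, -0.099, 0.1]
contact_force: [-0.1, 0.2, -2.3]
finger_gap: 0.151
```

```bash
python3 - <<'E'
from h import *
to(.6152,-.2292,.050,7.22)
E
```

```text
t 43.68 p [ 615.5 -230.2   57.7] yaw 7.26 gap 0.151 F [-0.1  0.2 -2.3] T [0.01 0.   0.01] q6 -2.24
turn 0.0006 shift [-0.2  7.7  1. ]
```

Emit:
play_rows:
  targets:
    - [0,0.5,0.8,0,255]
    - [0,0.5,0,0,255]
    - [0,0.5,0,0,255]
    - [0,0.5,0,0,255]
    - [0,0.5,0,0,255]
    - [0,0.5,0,0,255]
    - [0,0.5,0,0,255]
    - [0,0.5,0,0,255]
    - [0,0.5,0,0,255]
    - [0,0.5,0,0,255]
    - [0,0,0,0,255]

```text
time_s: 44.6
position: [0.6155, -0.2294, 0.0543]
eef_rot: [-1.569, -0.1, 0.099]
contact_force: [-3.4, 2.8, 9.5]
finger_gap: 0.149
```

Emit:
play_rows:
  targets:
    - [0,0.5,0,0,255]
    - [0,0.5,0,0,255]
    - [0,0.5,0,0,255]
    - [0,0.5,0,0,255]
    - [0,0.5,0,0,255]
    - [0,0,0,0,255]
    - [0,0,0,0,255]

```text
time_s: 45.18
position: [0.6155, -0.2294, 0.0518]
eef_rot: [-1.569, -0.1, 0.099]
contact_force: [-5.1, 2.0, 9.9]
finger_gap: 0.145
```

Emit:
play_rows:
  targets:
    - [0,0.5,0,0,255]
    - [0,0.5,0,0,255]
    - [0,0.5,0,0,255]
    - [0,0.5,0,0,255]
    - [0,0.5,0,0,255]
    - [0,0.5,0,0,255]
    - [0,0,0,0,255]

```text
time_s: 45.77
position: [0.6155, -0.2294, 0.05]
eef_rot: [-1.57, -0.101, 0.099]
contact_force: [-8.5, 3.2, 17.9]
finger_gap: 0.149
```

Emit:
play_rows:
  targets:
    - [0,0.5,0,0,255]
    - [0,0.5,0,0,255]
    - [0,0,0,0,255]
    - [0,0,0,0,255]

```text
time_s: 46.1
position: [0.6155, -0.2294, 0.05]
eef_rot: [-1.57, -0.101, 0.098]
contact_force: [-10.3, 4.1, 24.3]
finger_gap: 0.147
```

Hard stop at z=50 mm, the flush height. Releasing and inspecting.

Emit:
play_rows:
  targets:
    - [0,-1.5,0,0,255]
    - [0,0,0,0,150]
    - [0,0,0,0,60]
    - [0,0,0,0,0]
    - [0,0,0,0,0]
    - [0,-20,0,0,0]
    - [0,-40,0,0,0]
    - [0,-40,0,0,0]
    - [-20,-40,0,0,0]
    - [-20,-15,0,0,0]
    - [0,0,0,0,0]
    - [0,0,0,0,0]

```text
time_s: 47.1
position: [0.5769, -0.2345, 0.2006]
eef_rot: [-1.569, -0.1, 0.098]
contact_force: [0.8, 0.6, 0.0]
finger_gap: 1.0
```

```bash
python3 - <<'E'
from h import *
c=snap('wrist','w10'); s=snap('side','s4'); st()
u,v=proj(c,[.615,-.228,.045]).astype(int);x0,y0=u-60,v-70;print(x0,y0)
g=cv2.resize(c['img'][y0:y0+140,x0:x0+120],(480,560),interpolation=2)
p,q=proj(s,[.615,-.228,.045]).astype(int);print(p,q); k=cv2.resize(s['img'][q-35:q+35,p-20:p+20],(320,560),interpolation=2)
cv2.imwrite('pics/w10c.png',np.hstack([g,k])[:,:,::-1])
E
```

```text
t 47.2 p [ 577.1 -234.1  198.5] yaw 7.26 gap 1.003 F [-0.5 -0.8  0.6] T [ 0.03 -0.01  0.03] q6 -2.27
256 149
301 144
```

View pics/w10c.png

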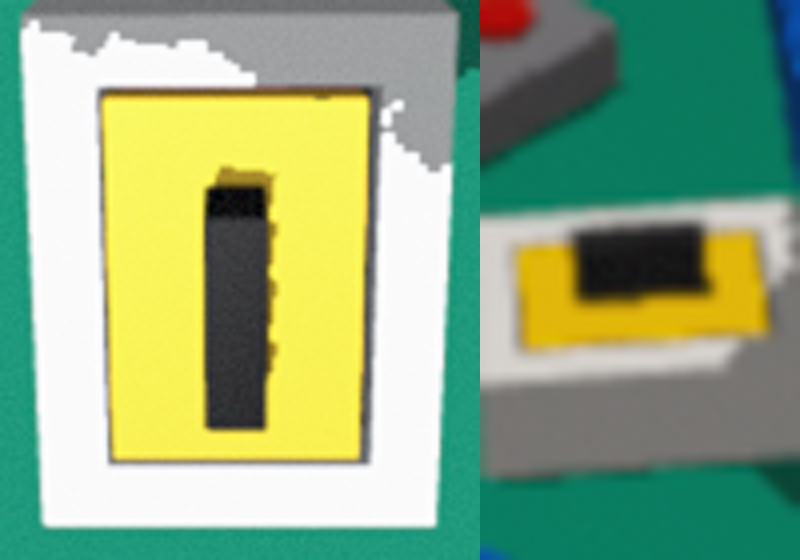

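The plate sits inside the rim all round with no proud edge. As a check I'll press both bar ends with shut fingers, which gives the level as well.

```bash
python3 - <<'E'
from h import *
to(.5954,-.2317,.070,7.22)
E
```

```text
t 47.2 p [ 577.1 -234.1  198.5] yaw 7.26 gap 1.003 F [-0.5 -0.8  0.6] T [ 0.03 -0.01  0.03] q6 -2.27
turn 0.0007 shift [ 18.6 128.4  -0.2]
```

Emit:
play_rows:
  targets:
    - [0,0,0,0,255]
    - [18.5,15,0,0,255]
    - [0,38,0,0,255]
    - [0,38,0,0,255]
    - [0,20,0,0,255]
    - [0,0,0,0,255]
    - [0,0,0,0,255]
    - [0,0,0,0,255]

```text
time_s: 47.87
position: [0.5964, -0.2323, 0.0902]
eef_rot: [-1.57, -0.101, 0.098]
contact_force: [-0.2, 0.1, 0.7]
finger_gap: 0.002
```

```bash
python3 - <<'E'
from h import *
to(.5954,-.2317,.070,7.22)
E
```

```text
t 47.87 p [ 596.4 -232.3   90.2] yaw 7.27 gap 0.002 F [-0.2  0.1  0.7] T [ 0.01  0.   -0.01] q6 -2.25
turn 0.0009 shift [-0.9 20.2  0.7]
```

Emit:
play_rows:
  targets:
    - [-1,10,0.5,0,255]
    - [0,4,0,0,255]
    - [0,2,0,0,255]
    - [0,1,0,0,255]
    - [0,1,0,0,255]
    - [0,1,0,0,255]
    - [0,1,0,0,255]
    - [0,0.5,0,0,255]
    - [0,0.5,0,0,255]
    - [0,0,0,0,255]

```text
time_s: 48.7
position: [0.5946, -0.2318, 0.07]
eef_rot: [-1.57, -0.101, 0.099]
contact_force: [-5.2, 2.2, 12.3]
finger_gap: 0.004
```

Emit:
play_rows:
  targets:
    - [0,0.5,0,0,255]
    - [0,0.5,0,0,255]
    - [0,0,0,0,255]
    - [0,0,0,0,255]

```text
time_s: 49.03
position: [0.5946, -0.2318, 0.0699]
eef_rot: [-1.57, -0.101, 0.098]
contact_force: [-5.9, 3.2, 18.9]
finger_gap: -0.001
```

Emit:
play_rows:
  targets:
    - [0,-12,0,0,255]
    - [20,0,0,0,255]
    - [20,0,0,0,255]
    - [0,7,0,0,255]
    - [0,1,0,0,255]
    - [0,1,0,0,255]
    - [0,0.5,0,0,255]
    - [0,0.5,0,0,255]
    - [0,0.5,0,0,255]
    - [0,0,0,0,255]
    - [0,0,0,0,255]

```text
time_s: 49.95
position: [0.6341, -0.2265, 0.0701]
eef_rot: [-1.569, -0.101, 0.098]
contact_force: [1.8, 2.8, 9.0]
finger_gap: -0.001
```

Emit:
play_rows:
  targets:
    - [0,0.5,0,0,255]
    - [0,0.5,0,0,255]
    - [0,0.5,0,0,255]
    - [0,0,0,0,255]
    - [0,0,0,0,255]

```text
time_s: 50.37
position: [0.6342, -0.2265, 0.0699]
eef_rot: [-1.57, -0.101, 0.097]
contact_force: [-2.0, 4.8, 17.5]
finger_gap: -0.0
```

Emit:
play_rows:
  targets:
    - [0,-20,0,0,255]
    - [0,-40,0,0,255]
    - [0,-40,0,0,255]
    - [0,-40,0,0,255]
    - [-40,0,0,0,255]
    - [-40,0,0,0,255]
    - [-40,0,0,0,255]
    - [-40,0,0,0,255]
    - [-40,0,0,0,255]
    - [0,0,0,0,255]
    - [0,0,0,0,255]

```text
time_s: 51.28
position: [0.4336, -0.2519, 0.2073]
eef_rot: [-1.568, -0.097, 0.098]
contact_force: [0.7, -0.5, 0.3]
finger_gap: 0.001
```

```bash
python3 - <<'E'
from h import *
s=snap('side','s5');t=snap('top','t5')['img'][130:290,170:490]; st()
a=cv2.resize(s['img'][80:390,210:450],(372,480),interpolation=3); b=cv2.resize(t,(428,214),interpolation=2)
b=np.vstack([b,np.zeros((266,428,3),np.uint8)]); cv2.imwrite('pics/fin.png',np.hstack([a,b])[:,:,::-1])
E
```

```text
t 51.38 p [ 435.8 -252.   207.1] yaw 7.23 gap -0.001 F [0.2 0.  0.1] T [ 0.03 -0.02  0.04] q6 -2.46
```

View pics/fin.png

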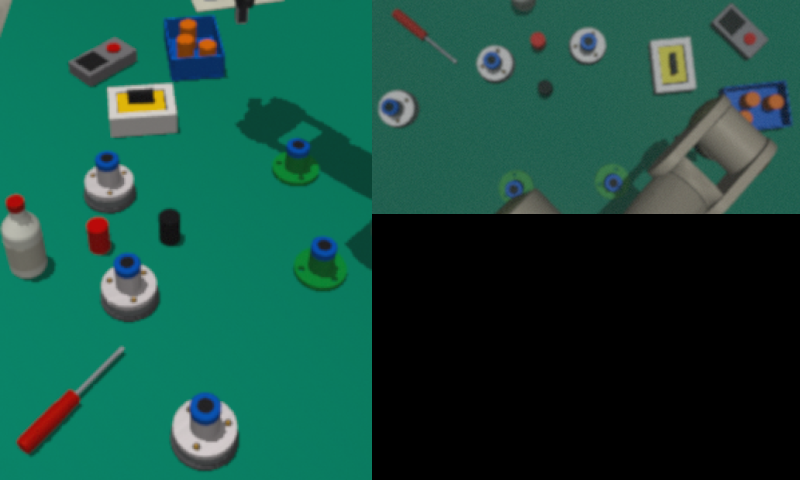

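The final view shows three heads flush on their hubs at (108,185), (128,290), (205,430). The three caps are in the bin, the plate is in the box, and the bystanders and decoys haven't moved. Handing in.

```bash
python3 -c "
from plant import *
print(finish_job())"
```

```text
the job is handed in; nothing more can be done
None
```

The job is done and handed in at about 51 s of the 208 s allowed. All three orange caps are in the blue bin, and all three white heads are on hubs of their own. After that I laid the yellow cover in the terminal box and pressed it down.

**Heads:** Close side views show studs in the holes of all three heads, with the flanges sitting on the hub faces. Contact came at the height expected for fully home: TCP z of 55–57 mm, where resting on the studs would have been about 14 mm higher.

**Cover:** It reached a hard stop at the flush height with about 24 N. As a check, I pressed both ends of the bar with 17–19 N, and both read 69.9 mm against 70 mm expected, so it is level.

**Bystanders:** The last picture shows the bottle, screwdriver, tester, green heads and the red and black decoys where they were. I saw no knocked part, and none of the checks failed or disagreed.

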